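Assemble the pilot unit's filter and drain cup

ROBOT

A 7-joint arm with a two-finger parallel gripper is mounted at the origin on the work surface. World frame = base frame: x ahead of the robot, y to its left, z up, the work surface at z = 0. Lengths are in m, angles in rad, forces in N, time in s.
With the tool pointing down it reaches from about 0.425 to 0.875 m from the base axis. Payload 9.9 kg.
Tool frame: the origin (TCP) lies midway between the tips of the shut fingers; the grasp point (between the pads) lies 19 mm behind it; z points along the fingers, y is the line along which they close (so a half turn about z gives the same grasp; the last joint's range is limited). The gripper opens to 85 mm and grips with 20 to 120 N. Pads are 22 mm wide; open, the fingers measure 114 mm over their backs; the gripper's body (76 mm by 85 mm) begins 54 mm behind the grasp point. The pads swing forward as they close: fully open they stand 13 mm farther back than shut.
Start: joints at [-1.293, 0.576, 0.025, 1.437, -0.015, 1.129, -0.057], TCP at [0.239, 0.631, 0.231] pointing down, gripper open.
Joint ranges: [-2.76, 2.76], [-0.34, 2.15], [-1.52, 1.57], [0.19, 2.46], [-1.09, 4.23], [0.17, 1.99], [-2.82, 2.82]. Speed limits (rad/s): [2.22, 2.22, 3.01, 3.01, 3.14, 3.14, 3.14].

INTERFACE

Orientations are given as a unit quaternion [w, x, y, z].
In Python, from plant import robot, cams, models gives the robot as it stands.
- The arm moves only by the shell command python3 -m handwheel 'ROWS'. ROWS is JSON, a list of rows, each a list of 3 entries, a list of its own where there are three numbers: the opening, from 0 (shut) to 1 (fully open), then the shift along the world's x, y, z in mm, then the turn, a rotation vector about the world's x, y, z in units of 8 degrees (1.0 is 8 degrees). In form: [[grip, [x, y, z], [rx, ry, rz]], ...]. A call has 1 to 12 rows; each row is the pose to reach, as a shift and turn from the pose commanded when the call began; what a row does not reach only later rows make up. A row lasts 1/10 s, in which the tool goes at most 50 mm and 8.59 degrees, less where a joint would pass 70% of its speed; a pose out of reach is approached as far as the arm can. A call with a gripper value outside its range is refused whole. The fingers move at their own pace and stop on an object; the grip force is fixed at half the most. Time passes only in rows, so rows that repeat a pose let the fingers close. It gives the time, the measured TCP pose, the force, the opening and the grip force at its end, in the units of the state.
- robot.get_obs(): the state, without advancing time (a new reading comes with each control period).
- cams.camera(name): name is "side" or "top" or "wrist"; returns a dict with "pixels" (400x640x3 uint8, red, green, blue), "z_map" (400x640 float32, m along the optical axis (not along the pixel's ray), 0 where there is no reading), "fx", "fy", "cx", "cy" (pixels), "R" (3x3) and "t" (3): a world point X has camera coordinates R X + t. Camera axes: x right, y down, z forward; pixel columns grow to the right and rows downward; lengths in m; the calibration is good to about 2 mm. A picture is of the moment at which its call begins.
- robot.close_job(): hands the job in; it is judged then, once.
Trained networks look in the newest picture that a camera, given by its name, has taken for a name from the list of things; names that differ only in an ending like _2 or _b are one class to them, and where a whole thing is asked for, a point or a joint stands for the part that bears it (a point fixed in the world has none). Each returns a list of dicts, best first, with "confidence" (0 to 1); they miss things now and then, are a little off and sometimes report something else, mostly with a low value. They report only what shows in the picture. A call takes as long as a camera call.
- models.find_in(camera, name): "point" ([row, column] in pixels, amid what is visible of it).
The state is a dict: "time": time; "joint_positions": joint angles; "joint_vel": joint speeds; "tau": joint torques, N m; "tool_pos": TCP position; "ee_rot": TCP orientation; "contact_force": force on the tool from outside, world axes, zero at the start; "torque": the same for the moment, N m; "gripper_width": opening from 0.0 (shut) to 1.0 (fully open); "finger_force": force on a finger pad.
Only numpy, scipy, OpenCV 4.12 (cv2) and the standard library are available. Lean on these libraries where they do the work, as an engineer would, in place of code of your own. Each camera call takes 0.05 s, during which the arm holds its last target. There are 200 camera calls.

TASK

Stand the wide steel bowl in the wide holder and the narrow steel cup in the narrow holder; then lower the white filter cartridge upright into the bowl without letting it drop, then close the bowl with the domed head, squarely on the rim, and last of all put the flat lid on the cup. Keep to that order (the bowl and the cup may go in either order), leave these parts standing upright, and do not push the two brown bottles on the bench out of place.

Things in the scene. Friction and masses are not known exactly. Their poses are not given: they have to be found in the camera images.
- bowl_center (a point): The filter bowl: plain polished steel open-topped round cup, the wider of the two cups, standing upright; outside diameter 64 mm, height 70 mm, wall 3 mm (inside diameter 58 mm), floor 4 mm thick; about 0.3 kg. The point is on its axis half-way up (35 mm above its underside); z up its axis.
- cup_center (a point): The drain cup: plain polished steel open-topped round cup, the narrower of the two, standing upright; outside diameter 44 mm, height 65 mm, wall 3 mm (inside diameter 38 mm), floor 4 mm thick; about 0.16 kg. The point is on its axis half-way up (32.5 mm above its underside); z up its axis.
- cartridge_center (a point): The filter cartridge: white ribbed upright cylinder, diameter 39 mm, height 110 mm, lower edge bevelled; about 0.12 kg, fragile. Standing on the bowl's floor it rises 44 mm above the bowl's rim. The point is on its axis half-way up (55 mm above its underside); z up its axis.
- head_center (a point): The filter's domed head: steel bell, open below, black knob on top; flange diameter 76 mm, 6 thick; bell outside 64, inside 54 and 49 deep; knob diameter 20, from 55 to 89 mm above the underside; 0.3 kg. The flange rests on the bowl's rim, the bell covers the cartridge's top. The point is on its axis half-way up (44.5 mm above its underside); z up.
- lid_center (a point): The drain cup's flat lid: steel disc, black knob on top, white plug below on which it stands; plug diameter 26 mm, 8 high; disc diameter 54, from 8 to 14 mm above the underside; knob diameter 18, from 14 to 48; 0.12 kg. The plug goes into the cup's mouth, the disc rests on its rim. The point is on its axis half-way up (24 mm above its underside); z up.
- wide_holder_seat (a point): The wide holder, fixed on the bench: aluminium round foot plate (diameter 112 mm, 8 mm thick) with an upright dark steel socket ring, inside diameter 76 mm, outside 88 mm, its top 28 mm above the bench. The point is the middle of the socket's floor, 8 mm above the bench; z up.
- narrow_holder_seat (a point): The narrow holder, fixed on the bench: aluminium round foot plate (diameter 92 mm, 8 mm thick) with an upright dark steel socket ring, inside diameter 56 mm, outside 68 mm, its top 28 mm above the bench. The point is the middle of the socket's floor, 8 mm above the bench; z up.
- bottle_left: Brown glass bottle with a black cap, a bystander standing on the robot's left (+y) part of the bench: diameter 48 mm, height 95 mm. Origin at the centre of its underside.
- bottle_right: Brown glass bottle like the other, standing on the robot's right (-y) part of the bench. Origin at the centre of its underside.

How it is judged:
By the outcome, as a careful person would: the job done as asked, in the order asked, and still so for the second after the job is handed in, with the robot touching nothing.
It also fails if it takes over 134 s, if anything falls off the work surface, if the arm or the gripper's body presses on something with over 40 N, if the wrist force passes 120 N, or if a joint passes its speed limit or range.

## Working session

There is one attempt and no reset: what is moved stays moved. The work goes in short steps, Python scripts to look and compute and a shell command to move; the robot and the scene stay as the last step left them, time stands still between calls to the robot, and variables do not carry over. Pictures are saved under pics/ and viewed, at most 14 in all, crops included, and the job is handed in when it is done.

```bash
ls; mkdir -p pics; cat > h.py <<'E'
import numpy as np, cv2
from plant import robot, cams, models
def world(c,r,col,d):
    p=np.array([(col-c["cx"])/c["fx"]*d,(r-c["cy"])/c["fy"]*d,d])
    return c["R"].T@(p-c["t"])
def cloud(c):
    z=c["z_map"]; v,u=np.nonzero(z>0); d=z[v,u]
    p=np.stack([(u-c["cx"])/c["fx"]*d,(v-c["cy"])/c["fy"]*d,d],1)
    return (p-c["t"])@c["R"],v,u
def save(c,n): cv2.imwrite(n,c["pixels"][:,:,::-1])
E
python3 - <<'E'
from h import *
o=robot.get_obs(); print(o["time"],o["tool_pos"],o["ee_rot"],o["gripper_width"])
names="bowl_center cup_center cartridge_center head_center lid_center wide_holder_seat narrow_holder_seat bottle_left bottle_right".split()
for cn in ("top","side"):
    c=cams.camera(cn); save(c,f"pics/{cn}0.png"); print(cn, -c["R"].T@c["t"],c["fx"])
    for n in names:
        for f in models.find_in(cn,n)[:2]:
            r,k=f["point"]; d=c["z_map"][int(r),int(k)]
            print(n,round(f["confidence"],2),np.round([r,k]),np.round(world(c,r,k,d),3) if d>0 else None)
E
```

```text
pics
0.0 [0.2387415  0.63088192 0.23045175] [-1.08740812e-04  1.79876350e-01  9.83688875e-01 -8.27105963e-04] 0.9984550089625787
top [ 0.42656826 -0.01948628  1.06067055] 370.5379668437441
bowl_center 0.7 [241. 386.] [ 0.456 -0.164  0.003]
cup_center 0.67 [239. 289.] [0.459 0.111 0.005]
cartridge_center 0.81 [169. 320.] [0.641 0.02  0.109]
head_center 0.96 [242. 465.] [ 0.455 -0.368  0.053]
lid_center 0.6 [242. 201.] [0.447 0.348 0.043]
wide_holder_seat 0.66 [184. 258.] [0.619 0.203 0.007]
narrow_holder_seat 0.62 [182. 405.] [ 0.627 -0.22   0.007]
bottle_left 0.59 [187. 190.] [0.595 0.373 0.082]
bottle_right 0.74 [175. 466.] [ 0.633 -0.37   0.077]
side [ 0.35999244 -0.8219095   0.61281274] 406.90731211979755
bowl_center 0.67 [240. 298.] [ 0.456 -0.189  0.062]
cup_center 0.55 [177. 281.] [0.456 0.084 0.046]
head_center 0.64 [332. 316.] [ 0.447 -0.409  0.053]
lid_center 0.64 [140. 264.] [0.436 0.352 0.026]
wide_holder_seat 0.73 [126. 312.] [0.591 0.361 0.055]
wide_holder_seat 0.72 [162. 331.] [0.619 0.208 0.006]
narrow_holder_seat 0.75 [256. 379.] [ 0.626 -0.215  0.008]
narrow_holder_seat 0.49 [175. 282.] [0.457 0.084 0.054]
bottle_right 0.73 [307. 413.] [ 0.619 -0.399  0.059]
```

View pics/top0.png

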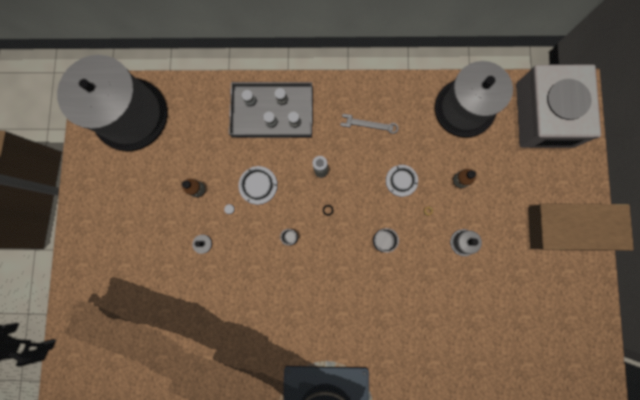

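```bash
cat > fit.py <<'E'
from h import *
from scipy.optimize import least_squares
# refine: points near guess within height band, circle of known radius fit
def fitc(p,g,zlo,zhi,rmax,rad=None,rmin=0):
    m=(p[:,2]>zlo)&(p[:,2]<zhi)&(np.hypot(p[:,0]-g[0],p[:,1]-g[1])<rmax)&(np.hypot(p[:,0]-g[0],p[:,1]-g[1])>rmin)
    q=p[m]
    if len(q)<8: return None,len(q)
    hull=cv2.convexHull(q[:,:2].astype(np.float32))[:,0]
    (x,y),r=cv2.minEnclosingCircle(hull)
    return np.round([x,y,r*2,np.median(q[:,2])],4),len(q)
E
python3 - <<'E'
from fit import *
c=cams.camera("top"); p,_,_=cloud(c)
c2=cams.camera("side"); p2,_,_=cloud(c2)
G=dict(bowl=((.456,-.164),.06,.08,.05),cup=((.459,.111),.056,.075,.04),cart=((.641,.02),.1,.12,.035),
 headfl=((.455,-.37),.003,.012,.055),headknob=((.455,-.37),.08,.1,.03),lidknob=((.447,.348),.042,.06,.03),liddisc=((.447,.348),.01,.02,.04),
 wring=((.619,.203),.023,.034,.06),nring=((.627,-.22),.023,.034,.05),wfoot=((.619,.203),.005,.012,.065),nfoot=((.627,-.22),.005,.012,.055),bl=((.595,.373),.085,.105,.04),br=((.633,-.37),.085,.105,.04))
for n,(g,a,b,r) in G.items(): print(n,*fitc(p,g,a,b,r),'|',*fitc(p2,g,a,b,r))
E
```

```text
bowl [ 0.4593 -0.1573  0.0639  0.0698] 100 | [ 0.4568 -0.1591  0.0671  0.067 ] 287
cup [0.4656 0.1055 0.0434 0.0649] 61 | [0.4636 0.1034 0.0474 0.0622] 117
cart [0.658  0.0214 0.038  0.1101] 162 | [0.6569 0.0192 0.0399 0.11  ] 141
headfl [ 0.4549 -0.3692  0.1076  0.0055] 138 | [ 0.4565 -0.3786  0.0979  0.0064] 353
headknob [ 0.4572 -0.3819  0.0194  0.088 ] 52 | [ 0.4557 -0.384   0.0214  0.0886] 125
lidknob [0.445  0.3574 0.0177 0.0475] 36 | [0.4438 0.3556 0.0201 0.0475] 18
liddisc [0.4449 0.3579 0.0541 0.014 ] 223 | [0.442  0.3532 0.0549 0.0144] 105
wring [0.6172 0.2045 0.0881 0.0278] 194 | [0.6154 0.2042 0.096  0.0272] 159
nring [ 0.6324 -0.2116  0.0687  0.0273] 155 | [ 0.63   -0.2139  0.0714  0.0274] 259
wfoot [0.6189 0.2027 0.1175 0.0081] 815 | [0.614  0.1999 0.1131 0.0087] 343
nfoot [ 0.6344 -0.2156  0.101   0.0079] 542 | [ 0.6298 -0.2135  0.0929  0.0084] 612
bl [0.6025 0.381  0.0235 0.0948] 63 | [0.6014 0.3764 0.0257 0.0927] 37
br [ 0.6348 -0.379   0.0255  0.0944] 71 | [ 0.6321 -0.3815  0.0244  0.0948] 152
```

View pics/side0.png

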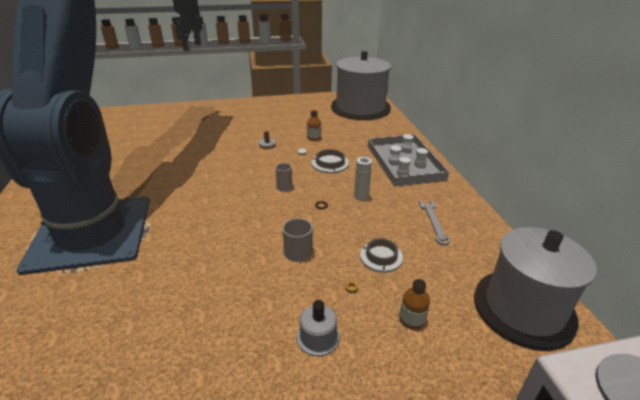

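The top view shows the bowl at (col 386, row 241), cup (289, 239), cartridge (320, 165), head (467, 242), lid (201, 243), wide holder (258, 185) and narrow holder (402, 180). In the side view the bowl is at (298, 240), the cup at (284, 177) and the cartridge at (363, 178). Some of the networks' side hits are wrong: one wide-holder hit is really the left bottle. Depth fits from both cameras agree to 2–4 mm, and the sizes match. I'll take the cup first because it is nearest.

```bash
python3 -m handwheel '[[1,[226,-526,-60],[0,0,0]],[1,[226,-526,-60],[0,0,0]],[1,[226,-526,-60],[0,0,0]],[1,[226,-526,-60],[0,0,0]],[1,[226,-526,-60],[0,0,0]],[1,[226,-526,-60],[0,0,0]],[1,[226,-526,-60],[0,0,0]],[1,[226,-526,-60],[0,0,0]],[1,[226,-526,-60],[0,0,0]],[1,[226,-526,-60],[0,0,0]],[1,[226,-526,-60],[0,0,0]],[1,[226,-526,-60],[0,0,0]]]'
python3 - <<'E'
from fit import *
c=cams.camera("wrist"); save(c,"pics/w1.png"); p,_,_=cloud(c); print(robot.get_obs()["tool_pos"],robot.get_obs()["ee_rot"])
print(fitc(p,(.4645,.1045),.058,.075,.05))
E
```

```text
time: 2.3
tool_pos: [0.4661, 0.1009, 0.1713]
ee_rot: [0.001, 0.182, 0.983, -0.001]
contact_force: [-0.9, 1.0, 0.3]
gripper_width: 0.997
finger_force: 0.0
[0.46706948 0.0981848  0.17109571] [ 8.34257111e-04  1.83569282e-01  9.83005640e-01 -1.23880577e-03]
(array([0.4647, 0.1059, 0.0439, 0.0643]), 625)
```

View pics/w1.png

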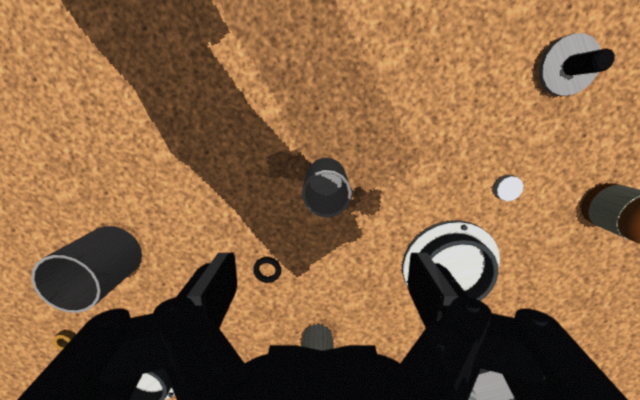

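The wrist view shows the cup upright at (327, 188), and its depth fit of (0.4647, 0.1059) agrees with the other two. I'll descend and look at the pose before closing.

```bash
python3 -m handwheel '[[1,[0,1,-30],[0,0,0]],[1,[0,1,-60],[0,0,0]],[1,[0,1,-90],[0,0,0]],[1,[0,1,-120],[0,0,0]],[1,[0,1,-144],[0,0,0]],[1,[0,1,-144],[0,0,0]],[1,[0,1,-144],[0,0,0]]]'; python3 -m handwheel '[[0.3,[0,0,0],[0,0,0]],[0,[0,0,0],[0,0,0]],[0,[0,0,0],[0,0,0]],[0,[0,0,0],[0,0,0]],[0,[0,0,0],[0,0,0]],[0,[0,0,0],[0,0,0]],[0,[0,0,0],[0,0,0]],[0,[0,0,0],[0,0,0]]]'
```

```text
time: 3.05
tool_pos: [0.4649, 0.1065, 0.0276]
ee_rot: [-0.0, 0.18, 0.984, -0.0]
contact_force: [0.2, 0.7, -0.2]
gripper_width: 0.998
finger_force: 0.0
time: 3.85
tool_pos: [0.4655, 0.1065, 0.0286]
ee_rot: [0.001, 0.18, 0.984, 0.0]
contact_force: [-2.2, -0.4, 12.6]
gripper_width: 0.508
finger_force: 59.1
```

```bash
python3 -m handwheel '[[0,[0,0,20],[0,0,0]],[0,[0,0,60],[0,0,0]],[0,[0,0,100],[0,0,0]],[0,[21,-40,120],[0,0,0]],[0,[42,-80,120],[0,0,0]],[0,[63,-120,120],[0,0,0]],[0,[84,-160,120],[0,0,0]],[0,[105,-200,120],[0,0,0]],[0,[126,-240,120],[0,0,0]],[0,[147,-280,120],[0,0,0]],[0,[160,-305,120],[0,0,0]],[0,[167,-318,120],[0,0,0]]]';  python3 -m handwheel '[[0,[0,0,0],[0,0,0]],[0,[0,0,0],[0,0,0]],[0,[0,0,0],[0,0,0]]]'
python3 - <<'E'
from fit import *
c=cams.camera("wrist"); save(c,"pics/w2.png"); p,_,_=cloud(c); o=robot.get_obs();print(o["tool_pos"],o["ee_rot"],o["gripper_width"])
t=o["tool_pos"]
q=p[(np.hypot(p[:,0]-t[0],p[:,1]-t[1])<.026)&(p[:,2]>.1)]; print(len(q), q.min(0),q.max(0)); print('cup',fitc(p,t,.175,.195,.03))
for n,g,a,b,r in (('ring',(.632,-.2125),.024,.034,.05),('foot',(.632,-.2125),.004,.012,.052)): print(n,fitc(p,g,a,b,r))
for cn in('top','side'):
    p,_,_=cloud(cams.camera(cn)); print(cn,fitc(p,t,.165,.198,.024))
E
```

```text
time: 5.05
tool_pos: [0.632, -0.2154, 0.1473]
ee_rot: [0.0, 0.182, 0.983, -0.001]
contact_force: [-0.9, 0.0, -1.6]
gripper_width: 0.503
finger_force: 61.6
time: 5.35
tool_pos: [0.6316, -0.2101, 0.1474]
ee_rot: [-0.0, 0.179, 0.984, 0.0]
contact_force: [0.3, 0.9, -1.7]
gripper_width: 0.505
finger_force: 61.6
[ 0.63165952 -0.21010533  0.14745819] [-2.00395693e-04  1.79104591e-01  9.83829955e-01  3.53925915e-04] 0.5055820933182923
22097 [ 0.60676804 -0.23533832  0.11871324] [ 0.65381433 -0.1842003   0.2453732 ]
cup (array([ 0.6262, -0.208 ,  0.0569,  0.1828]), 5220)
ring (array([ 0.632 , -0.211 ,  0.0675,  0.0274]), 967)
foot (array([ 0.6322, -0.2111,  0.092 ,  0.0078]), 3995)
top (array([ 0.6225, -0.2027,  0.0361,  0.1798]), 51)
side (array([ 0.6299, -0.2115,  0.044 ,  0.1771]), 123)
```

View pics/w2.png

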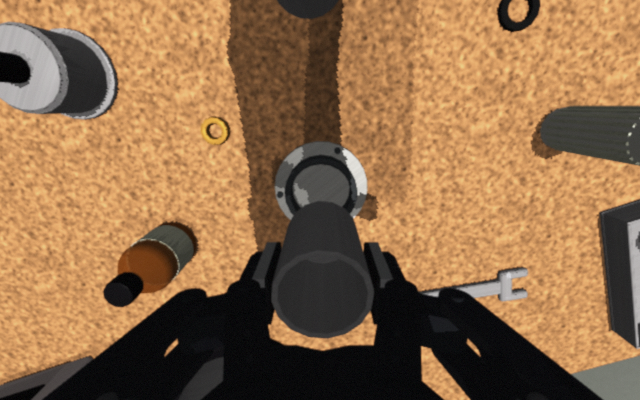

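The cup hangs upright in the fingers at (322, 290), above the narrow holder's ring at (321, 190). The ring fit gives (0.632, -0.211), so it is within 1 mm. I'll lower it.

```bash
python3 -m handwheel '[[0,[0,-1,-30],[0,0,0]],[0,[0,-1,-60],[0,0,0]],[0,[0,-1,-80],[0,0,0]],[0,[0,-1,-90],[0,0,0]],[0,[0,-1,-98],[0,0,0]],[0,[0,-1,-104],[0,0,0]],[0,[0,-1,-107],[0,0,0]],[0,[0,-1,-109],[0,0,0]],[0,[0,-1,-110],[0,0,0]],[0,[0,-1,-110],[0,0,0]]]'
```

```text
time: 6.5
tool_pos: [0.6321, -0.2128, 0.0376]
ee_rot: [0.0, 0.18, 0.984, -0.0]
contact_force: [0.3, 1.0, -2.6]
gripper_width: 0.503
finger_force: 61.5
```

```bash
python3 -m handwheel '[[0,[0,0,-1],[0,0,0]],[0,[0,0,-2],[0,0,0]],[0,[0,0,-2],[0,0,0]]]'
```

```text
time: 6.8
tool_pos: [0.6322, -0.2129, 0.0367]
ee_rot: [0.001, 0.18, 0.984, -0.0]
contact_force: [-3.1, 1.6, 9.3]
gripper_width: 0.507
finger_force: 62.5
```

Contact force and height both show the cup is on the socket floor. I'll release, rise and go above the bowl.

```bash
python3 -m handwheel '[[0.65,[0,0,1],[0,0,0]],[0.75,[0,0,1],[0,0,0]],[1,[0,0,1],[0,0,0]],[1,[0,0,1],[0,0,0]],[1,[0,0,1],[0,0,0]],[1,[0,0,40],[0,0,0]],[1,[0,0,80],[0,0,0]],[1,[-40,12,120],[0,0,0]],[1,[-80,25,135],[0,0,0]],[1,[-125,39,135],[0,0,0]],[1,[-174,54,135],[0,0,0]],[1,[-174,54,135],[0,0,0]]]';  python3 -m handwheel '[[1,[0,0,0],[0,0,0]],[1,[0,0,0],[0,0,0]]]'
python3 - <<'E'
from fit import *
c=cams.camera("wrist"); p,_,_=cloud(c); o=robot.get_obs();print(o["tool_pos"],o["ee_rot"],o["gripper_width"])
print('bowl',fitc(p,(.458,-.158),.06,.08,.05))
for cn in('top','side'):
    c=cams.camera(cn); p,_,_=cloud(c); print(cn,'cup',fitc(p,(.632,-.212),.064,.08,.035),'bowl',fitc(p,(.458,-.158),.06,.08,.05))
E
```

```text
time: 8.0
tool_pos: [0.4499, -0.1569, 0.1698]
ee_rot: [-0.004, 0.18, 0.984, 0.0]
contact_force: [1.0, -0.5, 0.3]
gripper_width: 1.002
finger_force: 0.0
time: 8.2
tool_pos: [0.4594, -0.159, 0.1707]
ee_rot: [0.001, 0.18, 0.984, -0.0]
contact_force: [0.2, 0.4, 0.1]
gripper_width: 0.998
finger_force: 0.0
[ 0.45955088 -0.15906165  0.17048046] [ 7.91526023e-04  1.79811760e-01  9.83700714e-01 -9.42580587e-05] 1.004607453063796
bowl (array([ 0.4586, -0.1572,  0.0641,  0.0691]), 1124)
top cup (array([ 0.6319, -0.2131,  0.0441,  0.0715]), 75) bowl (array([ 0.4553, -0.1489,  0.0577,  0.07  ]), 34)
side cup (array([ 0.632 , -0.2142,  0.048 ,  0.0709]), 183) bowl (array([ 0.4574, -0.1595,  0.0658,  0.0669]), 294)
```

The cup stands at (0.632, -0.213) with its rim at the right height. Now the bowl.

```bash
python3 -m handwheel '[[1,[-1,1,-30],[0,0,0]],[1,[-1,1,-60],[0,0,0]],[1,[-1,1,-90],[0,0,0]],[1,[-1,1,-120],[0,0,0]],[1,[-1,1,-143],[0,0,0]],[1,[-1,1,-143],[0,0,0]],[1,[-1,1,-143],[0,0,0]]]'; python3 -m handwheel '[[0.6,[0,0,0],[0,0,0]],[0,[0,0,0],[0,0,0]],[0,[0,0,0],[0,0,0]],[0,[0,0,0],[0,0,0]],[0,[0,0,0],[0,0,0]],[0,[0,0,0],[0,0,0]],[0,[0,0,0],[0,0,0]]]'
```

```text
time: 9.05
tool_pos: [0.4572, -0.1578, 0.0272]
ee_rot: [-0.0, 0.18, 0.984, -0.0]
contact_force: [0.3, -0.2, 0.1]
gripper_width: 1.001
finger_force: 0.0
time: 9.75
tool_pos: [0.4579, -0.1579, 0.0289]
ee_rot: [0.001, 0.18, 0.984, -0.0]
contact_force: [-0.5, 1.5, 7.3]
gripper_width: 0.733
finger_force: 64.6
```

```bash
python3 -m handwheel '[[0,[0,0,20],[0,0,0]],[0,[0,0,60],[0,0,0]],[0,[0,0,100],[0,0,0]],[0,[15,35,125],[0,0,0]],[0,[32,73,130],[0,0,0]],[0,[50,114,130],[0,0,0]],[0,[68,155,130],[0,0,0]],[0,[86,196,130],[0,0,0]],[0,[104,237,130],[0,0,0]],[0,[122,278,130],[0,0,0]],[0,[140,319,130],[0,0,0]],[0,[154,350,130],[0,0,0]]]';  python3 -m handwheel '[[0,[5,12,0],[0,0,0]],[0,[5,12,0],[0,0,0]],[0,[5,12,0],[0,0,0]],[0,[5,12,0],[0,0,0]]]'
python3 - <<'E'
from fit import *
c=cams.camera("wrist"); save(c,"pics/w3.png"); p,_,_=cloud(c); o=robot.get_obs();print(o["tool_pos"],o["ee_rot"],o["gripper_width"])
t=o["tool_pos"]
for n,g,a,b,r in (('ring',(.617,.2045),.024,.034,.06),('foot',(.617,.2045),.004,.012,.065)): print(n,fitc(p,g,a,b,r))
c=cams.camera('side');p,_,_=cloud(c); print(fitc(p,t,.165,.21,.034))
E
```

```text
time: 10.95
tool_pos: [0.6111, 0.1958, 0.158]
ee_rot: [0.0, 0.179, 0.984, 0.001]
contact_force: [-0.6, -0.9, -4.4]
gripper_width: 0.733
finger_force: 67.6
time: 11.35
tool_pos: [0.6156, 0.202, 0.1576]
ee_rot: [0.0, 0.181, 0.983, -0.001]
contact_force: [-0.7, -0.3, -3.4]
gripper_width: 0.729
finger_force: 67.7
[0.61572932 0.20221888 0.15765512] [ 4.29172759e-05  1.81056700e-01  9.83472560e-01 -4.40122139e-04] 0.7275380664771255
ring (array([0.6158, 0.2055, 0.0877, 0.0274]), 1075)
foot (array([0.616 , 0.2054, 0.1118, 0.0078]), 4839)
(array([0.6155, 0.2017, 0.0672, 0.1873]), 246)
```

View pics/w3.png

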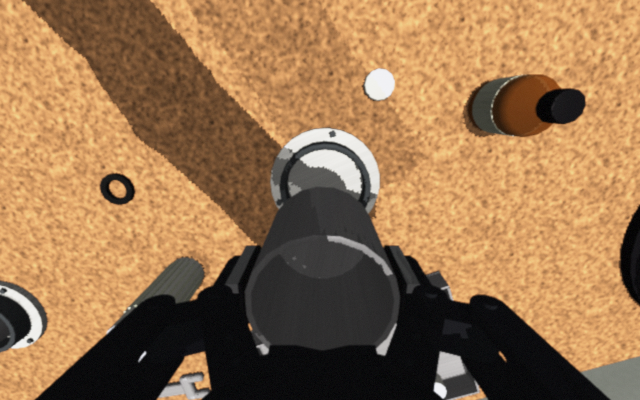

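The bowl hangs upright in the grip at (322, 300), above the wide holder at (326, 175). The holder fits at (0.616, 0.2054), so I need about +2 mm in y.

```bash
python3 -m handwheel '[[0,[0,2,-30],[0,0,0]],[0,[0,2,-60],[0,0,0]],[0,[0,2,-85],[0,0,0]],[0,[0,2,-98],[0,0,0]],[0,[0,2,-108],[0,0,0]],[0,[0,2,-114],[0,0,0]],[0,[0,2,-117],[0,0,0]],[0,[0,2,-119],[0,0,0]],[0,[0,2,-120],[0,0,0]],[0,[0,2,-121],[0,0,0]],[0,[0,2,-121],[0,0,0]]]'
```

```text
time: 12.55
tool_pos: [0.6162, 0.2065, 0.037]
ee_rot: [0.0, 0.18, 0.984, 0.0]
contact_force: [-1.7, 0.1, -0.1]
gripper_width: 0.727
finger_force: 68.0
```

```bash
python3 -m handwheel '[[0,[0,0,-1],[0,0,0]],[0,[0,0,-1],[0,0,0]],[0.85,[0,0,0],[0,0,0]],[1,[0,0,0],[0,0,0]],[1,[0,0,0],[0,0,0]],[1,[0,0,30],[0,0,0]],[1,[0,0,70],[0,0,0]],[1,[0,0,110],[0,0,0]],[1,[5,-25,145],[0,0,0]],[1,[15,-70,155],[0,0,0]],[1,[26,-118,155],[0,0,0]],[1,[35,-160,155],[0,0,0]]]';  python3 -m handwheel '[[1,[6,-26,0],[0,0,0]],[1,[6,-26,0],[0,0,0]],[1,[6,-26,0],[0,0,0]],[1,[6,-26,0],[0,0,0]]]'
python3 - <<'E'
from fit import *
c=cams.camera("wrist"); p,_,_=cloud(c); o=robot.get_obs();print(o["tool_pos"],o["ee_rot"],o["gripper_width"])
print('cart',fitc(p,(.657,.020),.1,.12,.04))
for cn in('top','side'):
    c=cams.camera(cn); p,_,_=cloud(c); print(cn,'bowl',fitc(p,(.616,.2055),.068,.09,.05),fitc(p,(.657,.020),.1,.12,.04))
E
```

```text
time: 13.75
tool_pos: [0.6515, 0.0438, 0.1921]
ee_rot: [0.001, 0.18, 0.984, -0.0]
contact_force: [0.4, 0.2, -0.5]
gripper_width: 1.002
finger_force: 0.0
time: 14.15
tool_pos: [0.6567, 0.022, 0.1911]
ee_rot: [-0.0, 0.179, 0.984, 0.0]
contact_force: [-0.4, 0.6, -0.1]
gripper_width: 0.999
finger_force: 0.0
[0.65674898 0.0221952  0.19114517] [-2.21333010e-04  1.78818775e-01  9.83881916e-01  4.14511880e-04] 1.0036655412866553
cart (array([0.6578, 0.0211, 0.0387, 0.1099]), 1743)
top bowl (array([0.618 , 0.2063, 0.0641, 0.077 ]), 104) (None, 0)
side bowl (array([0.6189, 0.2037, 0.0716, 0.0744]), 158) (array([0.6554, 0.0199, 0.0411, 0.11  ]), 144)
```

The bowl is seated at about (0.617, 0.206) with its rim near 77 mm. Now the cartridge.

```bash
python3 -m handwheel '[[1,[0,0,-30],[0,0,0]],[1,[0,0,-60],[0,0,0]],[1,[0,0,-90],[0,0,0]],[1,[0,0,-107],[0,0,0]],[1,[0,0,-115],[0,0,0]],[1,[0,0,-115],[0,0,0]],[1,[0,0,-115],[0,0,0]]]'; python3 -m handwheel '[[0.5,[0,0,0],[0,0,0]],[0.4,[0,0,0],[0,0,0]],[0,[0,0,0],[0,0,0]],[0,[0,0,0],[0,0,0]],[0,[0,0,0],[0,0,0]],[0,[0,0,0],[0,0,0]],[0,[0,0,0],[0,0,0]],[0,[0,0,0],[0,0,0]]]'
```

```text
time: 15.0
tool_pos: [0.6575, 0.0206, 0.0772]
ee_rot: [0.001, 0.18, 0.984, 0.0]
contact_force: [1.0, 0.6, 0.2]
gripper_width: 1.001
finger_force: 0.0
time: 15.8
tool_pos: [0.6574, 0.0204, 0.0771]
ee_rot: [0.001, 0.18, 0.984, 0.0]
contact_force: [-0.8, 0.8, 6.2]
gripper_width: 0.427
finger_force: 60.1
```

```bash
python3 -m handwheel '[[0,[0,0,15],[0,0,0]],[0,[0,0,45],[0,0,0]],[0,[0,0,80],[0,0,0]],[0,[0,0,110],[0,0,0]],[0,[-4,20,130],[0,0,0]],[0,[-10,50,130],[0,0,0]],[0,[-18,85,130],[0,0,0]],[0,[-26,120,130],[0,0,0]],[0,[-33,153,130],[0,0,0]],[0,[-38,175,130],[0,0,0]],[0,[-40,185,130],[0,0,0]],[0,[-40,185,130],[0,0,0]]]';  python3 -m handwheel '[[0,[0,0,0],[0,0,0]],[0,[0,0,0],[0,0,0]]]'
python3 - <<'E'
from fit import *
c=cams.camera("wrist"); save(c,"pics/w4.png"); p,_,_=cloud(c); o=robot.get_obs();print(o["tool_pos"],o["ee_rot"],o["gripper_width"])
print('bowl',fitc(p,(.617,.2055),.066,.09,.045))
for cn in ('top','side'):
  c=cams.camera(cn);p,_,_=cloud(c)
  for a in (.13,.15,.17): print(cn,fitc(p,(.617,.2055),a,a+.02,.03))
save(c,"pics/s4.png")
E
```

```text
time: 17.0
tool_pos: [0.6165, 0.2067, 0.2067]
ee_rot: [-0.0, 0.179, 0.984, 0.0]
contact_force: [0.2, 0.2, -0.8]
gripper_width: 0.427
finger_force: 60.1
time: 17.2
tool_pos: [0.6175, 0.203, 0.2065]
ee_rot: [0.0, 0.181, 0.983, -0.001]
contact_force: [0.5, -0.1, -0.6]
gripper_width: 0.426
finger_force: 60.1
[0.61747318 0.20323224 0.20642081] [ 1.98115037e-04  1.81164899e-01  9.83452624e-01 -4.20325019e-04] 0.4326314801679368
bowl (array([0.6169, 0.2069, 0.0639, 0.0773]), 606)
top (array([0.6081, 0.1981, 0.0297, 0.1415]), 17)
top (array([0.6048, 0.1992, 0.0281, 0.1565]), 23)
top (array([0.6038, 0.2   , 0.0237, 0.1783]), 20)
side (array([0.6154, 0.196 , 0.0377, 0.1411]), 83)
side (array([0.615 , 0.1952, 0.0369, 0.1593]), 91)
side (array([0.6167, 0.1979, 0.0415, 0.1795]), 100)
```

View pics/w4.png

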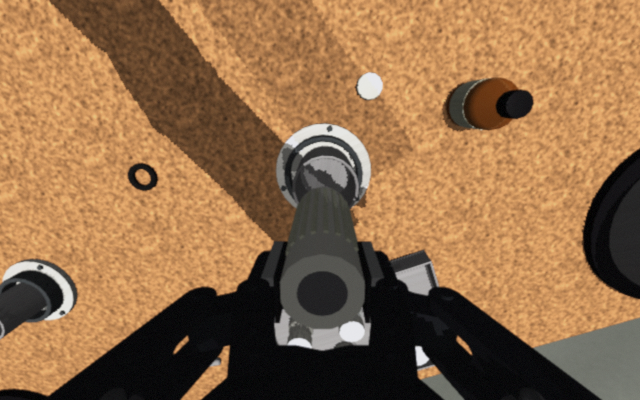

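View pics/s4.png

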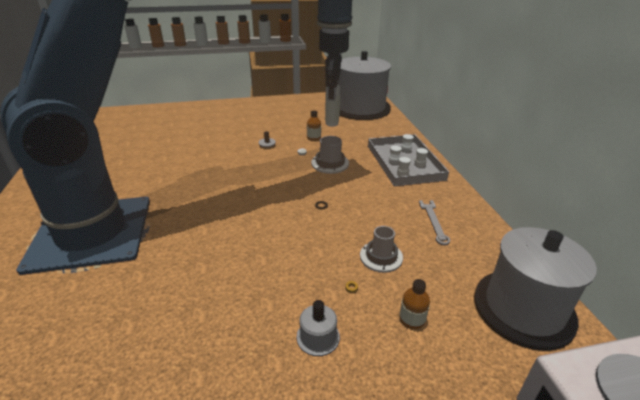

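In the wrist view the cartridge hangs straight at (322, 290), above the bowl at (326, 175). The side view shows the cup upright in the narrow holder at (383, 243) and the bowl in the wide one at (330, 152). I'll lower it gently.

```bash
python3 -m handwheel '[[0,[0,1,-25],[0,0,0]],[0,[0,1,-45],[0,0,0]],[0,[0,1,-65],[0,0,0]],[0,[0,1,-82],[0,0,0]],[0,[0,1,-95],[0,0,0]],[0,[0,1,-104],[0,0,0]],[0,[0,1,-109],[0,0,0]],[0,[0,1,-112],[0,0,0]],[0,[0,1,-114],[0,0,0]],[0,[0,1,-115],[0,0,0]],[0,[0,1,-116],[0,0,0]],[0,[0,1,-116],[0,0,0]]]'
```

```text
time: 18.55
tool_pos: [0.617, 0.2064, 0.0905]
ee_rot: [0.0, 0.18, 0.984, 0.0]
contact_force: [-1.4, 0.4, -0.9]
gripper_width: 0.424
finger_force: 60.1
```

```bash
python3 -m handwheel '[[0,[0,0,-1],[0,0,0]],[0,[0,0,-1],[0,0,0]],[0,[0,0,-2],[0,0,0]],[0,[0,0,-2],[0,0,0]]]'
```

```text
time: 18.95
tool_pos: [0.6172, 0.2063, 0.0891]
ee_rot: [0.0, 0.18, 0.984, 0.0]
contact_force: [-1.5, -0.4, 6.0]
gripper_width: 0.43
finger_force: 60.8
```

The reading shows 6 N upward at the expected height, so it is standing on the floor. I'll release and travel to the head.

```bash
python3 -m handwheel '[[0.6,[0,0,0],[0,0,0]],[1,[0,0,0],[0,0,0]],[1,[0,0,0],[0,0,0]],[1,[0,0,0],[0,0,0]],[1,[0,0,20],[0,0,0]],[1,[0,0,60],[0,0,0]],[1,[0,0,100],[0,0,0]],[1,[-8,-30,115],[0,0,0]],[1,[-20,-74,115],[0,0,0]],[1,[-33,-122,115],[0,0,0]],[1,[-46,-170,115],[0,0,0]],[1,[-59,-218,115],[0,0,0]]]';  python3 -m handwheel '[[1,[-13,-48,0],[0,0,0]],[1,[-26,-96,0],[0,0,0]],[1,[-39,-144,0],[0,0,0]],[1,[-52,-192,0],[0,0,0]],[1,[-65,-240,0],[0,0,0]],[1,[-77,-285,0],[0,0,0]],[1,[-88,-328,0],[0,0,0]],[1,[-97,-360,0],[0,0,0]],[1,[-101,-371,0],[0,0,0]],[1,[-101,-371,0],[0,0,0]],[1,[-101,-371,0],[0,0,0]],[1,[-101,-371,0],[0,0,0]]]'
python3 - <<'E'
from fit import *
c=cams.camera("wrist"); save(c,"pics/w5.png"); p,_,_=cloud(c); o=robot.get_obs();print(o["tool_pos"],o["ee_rot"],o["gripper_width"])
print('knob',fitc(p,(.4565,-.3835),.08,.1,.03)); print('flange',fitc(p,(.4565,-.3835),.003,.012,.043))
for cn in('top','side'):
    c=cams.camera(cn); p,_,_=cloud(c); print(cn,'bowl',fitc(p,(.617,.2065),.066,.09,.045),'cart',fitc(p,(.617,.2065),.115,.135,.04),'knob',fitc(p,(.4565,-.3835),.08,.1,.03))
E
```

```text
time: 20.15
tool_pos: [0.5571, -0.0134, 0.2035]
ee_rot: [0.0, 0.18, 0.984, -0.0]
contact_force: [0.2, -1.7, 0.2]
gripper_width: 0.999
finger_force: 0.0
time: 21.35
tool_pos: [0.458, -0.3806, 0.2033]
ee_rot: [0.0, 0.179, 0.984, 0.001]
contact_force: [0.0, -0.1, 0.5]
gripper_width: 1.002
finger_force: 0.0
[ 0.45798445 -0.3808029   0.2033398 ] [1.20373043e-04 1.78546250e-01 9.83931424e-01 4.18148533e-04] 1.0020146864000008
knob (array([ 0.4566, -0.3822,  0.0203,  0.0884]), 387)
flange (array([ 0.4563, -0.3819,  0.0757,  0.0056]), 532)
top bowl (array([0.6176, 0.2059, 0.0646, 0.077 ]), 125) cart (array([0.6185, 0.2065, 0.0383, 0.1223]), 175) knob (array([ 0.4572, -0.3824,  0.0206,  0.0883]), 49)
side bowl (None, 0) cart (None, 0) knob (array([ 0.455 , -0.3839,  0.0199,  0.0887]), 124)
```

View pics/w5.png

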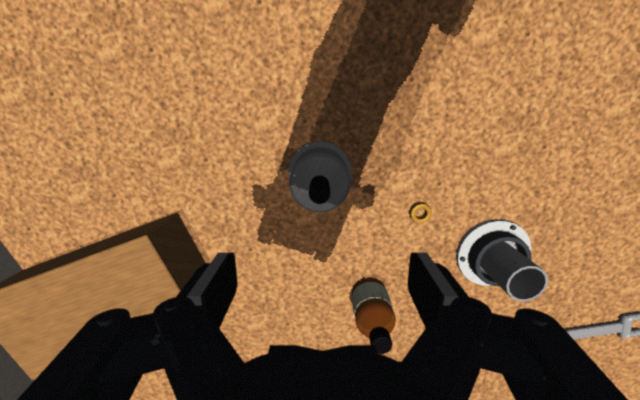

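The wrist view shows the head at (320, 175) with its knob at (319, 190), and the knob fits at (0.4566, -0.3822). The cartridge stands with its top at 122 mm, as it should. I'll grasp the knob.

```bash
python3 -m handwheel '[[0.7,[-1,-1,-30],[0,0,0]],[0.7,[-1,-1,-60],[0,0,0]],[0.7,[-1,-1,-90],[0,0,0]],[0.7,[-1,-1,-115],[0,0,0]],[0.7,[-1,-1,-133],[0,0,0]],[0.7,[-1,-1,-143],[0,0,0]],[0.7,[-1,-1,-143],[0,0,0]],[0.7,[-1,-1,-143],[0,0,0]]]'; python3 -m handwheel '[[0.4,[0,0,0],[0,0,0]],[0.3,[0,0,0],[0,0,0]],[0.2,[0,0,0],[0,0,0]],[0,[0,0,0],[0,0,0]],[0,[0,0,0],[0,0,0]],[0,[0,0,0],[0,0,0]],[0,[0,0,0],[0,0,0]],[0,[0,0,0],[0,0,0]]]'
```

```text
time: 22.3
tool_pos: [0.4564, -0.3838, 0.061]
ee_rot: [0.0, 0.18, 0.984, -0.0]
contact_force: [0.6, -0.2, 0.1]
gripper_width: 0.699
finger_force: 0.0
time: 23.1
tool_pos: [0.4564, -0.3837, 0.061]
ee_rot: [0.001, 0.18, 0.984, -0.0]
contact_force: [0.1, 1.9, 7.0]
gripper_width: 0.212
finger_force: 58.6
```

```bash
python3 -m handwheel '[[0,[0,0,15],[0,0,0]],[0,[0,0,45],[0,0,0]],[0,[0,0,85],[0,0,0]],[0,[0,0,125],[0,0,0]],[0,[4,15,150],[0,0,0]],[0,[12,45,155],[0,0,0]],[0,[23,85,155],[0,0,0]],[0,[35,128,155],[0,0,0]],[0,[47,172,155],[0,0,0]],[0,[59,216,155],[0,0,0]],[0,[71,260,155],[0,0,0]],[0,[83,304,155],[0,0,0]]]';  python3 -m handwheel '[[0,[12,44,0],[0,0,0]],[0,[24,88,0],[0,0,0]],[0,[36,132,0],[0,0,0]],[0,[47,173,0],[0,0,0]],[0,[57,210,0],[0,0,0]],[0,[66,242,0],[0,0,0]],[0,[73,266,0],[0,0,0]],[0,[77,281,0],[0,0,0]],[0,[78,286,0],[0,0,0]],[0,[78,286,0],[0,0,0]],[0,[78,286,0],[0,0,0]],[0,[78,286,0],[0,0,0]]]'
python3 - <<'E'
from fit import *
c=cams.camera("wrist"); save(c,"pics/w6.png"); p,_,_=cloud(c); o=robot.get_obs();print(o["tool_pos"],o["ee_rot"],o["gripper_width"])
t=o["tool_pos"]
print('cart',fitc(p,(.6175,.2065),.115,.13,.03),'bowl',fitc(p,(.6175,.2065),.066,.09,.04))
c=cams.camera('side');save(c,"pics/s6.png");p,_,_=cloud(c)
for a,b in((.148,.162),(.163,.175),(.175,.195)): print(fitc(p,t,a,b,.042))
E
```

```text
time: 24.3
tool_pos: [0.5386, -0.078, 0.215]
ee_rot: [-0.0, 0.18, 0.984, -0.0]
contact_force: [1.1, 0.3, -4.2]
gripper_width: 0.213
finger_force: 59.2
time: 25.5
tool_pos: [0.6169, 0.2044, 0.2155]
ee_rot: [0.0, 0.181, 0.983, -0.0]
contact_force: [-0.2, -0.6, -4.4]
gripper_width: 0.208
finger_force: 59.2
[0.61698177 0.20469196 0.21553194] [ 1.25434253e-04  1.80819140e-01  9.83516317e-01 -2.78321705e-04] 0.2122776121431332
cart (None, 0) bowl (array([0.6033, 0.2129, 0.0563, 0.0773]), 289)
(array([0.6146, 0.2   , 0.0747, 0.1605]), 93)
(array([0.6116, 0.1946, 0.0635, 0.169 ]), 93)
(array([0.615 , 0.1988, 0.0635, 0.1853]), 164)
```

View pics/w6.png

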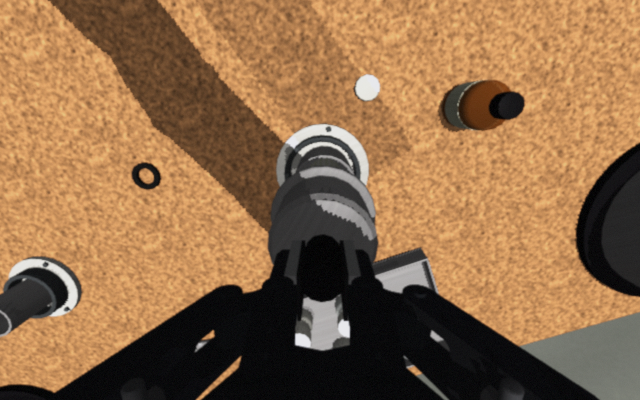

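The head hangs level at (322, 215), above the bowl and cartridge at (325, 165). I'll lower it onto the rim.

```bash
python3 -m handwheel '[[0,[0,1,-8],[0,0,0]],[0,[0,1,-20],[0,0,0]],[0,[0,1,-34],[0,0,0]],[0,[0,1,-47],[0,0,0]],[0,[0,1,-58],[0,0,0]],[0,[0,1,-66],[0,0,0]],[0,[0,1,-71],[0,0,0]],[0,[0,1,-73],[0,0,0]],[0,[0,1,-75],[0,0,0]],[0,[0,1,-76],[0,0,0]],[0,[0,1,-76],[0,0,0]]]'
```

```text
time: 26.7
tool_pos: [0.6171, 0.2073, 0.1395]
ee_rot: [0.0, 0.18, 0.984, 0.0]
contact_force: [-0.5, 0.2, -3.6]
gripper_width: 0.214
finger_force: 59.2
```

```bash
python3 -m handwheel '[[0,[0,-1,-1],[0,0,0]],[0,[0,-1,-2],[0,0,0]],[0,[0,-1,-2],[0,0,0]]]'
```

```text
time: 27.0
tool_pos: [0.6175, 0.2071, 0.1389]
ee_rot: [0.001, 0.18, 0.984, 0.001]
contact_force: [-3.1, 0.6, 7.3]
gripper_width: 0.215
finger_force: 60.4
```

It made contact at the expected height. I'll release and go to the lid.

```bash
python3 -m handwheel '[[0.35,[0,0,0],[0,0,0]],[0.6,[0,0,0],[0,0,0]],[0.8,[0,0,0],[0,0,0]],[0.8,[0,0,0],[0,0,0]],[0.8,[0,0,20],[0,0,0]],[0.8,[0,0,50],[0,0,0]],[0.8,[-20,17,65],[0,0,0]],[0.8,[-55,48,65],[0,0,0]],[0.8,[-91,79,65],[0,0,0]],[0.8,[-127,111,60],[0,0,0]],[0.8,[-158,138,50],[0,0,0]],[0.8,[-172,150,40],[0,0,0]]]';  python3 -m handwheel '[[0.8,[0,0,0],[0,0,0]],[0.8,[0,0,0],[0,0,0]],[0.8,[0,0,0],[0,0,0]]]'
python3 - <<'E'
from fit import *
c=cams.camera("wrist"); save(c,"pics/w7.png"); p,_,_=cloud(c); o=robot.get_obs();print(o["tool_pos"],o["ee_rot"],o["gripper_width"])
print('knob',fitc(p,(.4445,.3565),.042,.055,.025)); print('disc',fitc(p,(.4445,.3565),.01,.018,.035))
for cn in('top','side'):
    c=cams.camera(cn); p,_,_=cloud(c); print(cn,'flange',fitc(p,(.617,.2065),.08,.09,.05),'hknob',fitc(p,(.617,.2065),.158,.175,.04),'cup',fitc(p,(.632,-.212),.064,.08,.035))
    save(c,f"pics/{cn}7.png")
E
```

```text
time: 28.2
tool_pos: [0.4413, 0.3598, 0.1773]
ee_rot: [-0.001, 0.177, 0.984, 0.001]
contact_force: [-1.1, -0.6, 0.2]
gripper_width: 0.796
finger_force: 0.0
time: 28.5
tool_pos: [0.4463, 0.3553, 0.1777]
ee_rot: [0.001, 0.181, 0.984, -0.0]
contact_force: [-0.2, -0.1, 1.1]
gripper_width: 0.802
finger_force: 0.0
[0.44635268 0.35526926 0.17768107] [5.31551289e-04 1.81053891e-01 9.83473029e-01 8.54270416e-05] 0.7962800958576562
knob (array([0.4438, 0.3586, 0.0181, 0.0475]), 274)
disc (array([0.4438, 0.3588, 0.0539, 0.0138]), 1589)
top flange (array([0.6178, 0.2073, 0.0754, 0.0843]), 126) hknob (array([0.6179, 0.2078, 0.0204, 0.1668]), 55) cup (array([ 0.6329, -0.2124,  0.0453,  0.0717]), 73)
side flange (array([0.6152, 0.2036, 0.0746, 0.0843]), 116) hknob (array([0.6148, 0.2066, 0.0232, 0.1651]), 38) cup (array([ 0.6314, -0.2146,  0.0471,  0.0705]), 187)
```

View pics/side7.png

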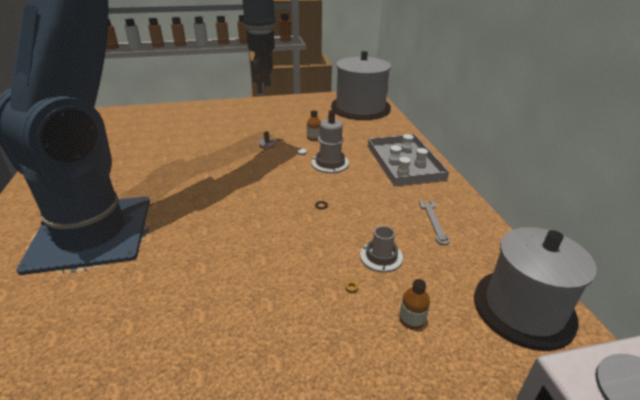

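In the side view the head stands upright on the bowl at (331, 140). The fit puts the flange top at 84 mm and the knob top at 167 mm, so it sits square. The lid fits at (0.4438, 0.3586).

```bash
python3 -m handwheel '[[0.7,[-1,2,-30],[0,0,0]],[0.7,[-1,2,-65],[0,0,0]],[0.7,[-1,2,-100],[0,0,0]],[0.6,[-1,2,-130],[0,0,0]],[0.6,[-1,2,-148],[0,0,0]],[0.6,[-1,2,-158],[0,0,0]],[0.6,[-1,2,-158],[0,0,0]],[0.6,[-1,2,-158],[0,0,0]]]'; python3 -m handwheel '[[0.4,[0,0,0],[0,0,0]],[0.3,[0,0,0],[0,0,0]],[0.2,[0,0,0],[0,0,0]],[0,[0,0,0],[0,0,0]],[0,[0,0,0],[0,0,0]],[0,[0,0,0],[0,0,0]],[0,[0,0,0],[0,0,0]],[0,[0,0,0],[0,0,0]]]'
```

```text
time: 29.45
tool_pos: [0.4446, 0.3584, 0.02]
ee_rot: [0.0, 0.18, 0.984, 0.0]
contact_force: [-0.1, 0.4, 0.9]
gripper_width: 0.599
finger_force: 0.0
time: 30.25
tool_pos: [0.4443, 0.3586, 0.0202]
ee_rot: [0.0, 0.18, 0.984, 0.0]
contact_force: [-1.0, -0.7, 7.7]
gripper_width: 0.194
finger_force: 58.3
```

```bash
python3 -m handwheel '[[0,[0,0,15],[0,0,0]],[0,[0,0,50],[0,0,0]],[0,[0,0,90],[0,0,0]],[0,[0,0,130],[0,0,0]],[0,[0,-5,170],[0,0,0]],[0,[8,-25,200],[0,0,0]],[0,[20,-61,210],[0,0,0]],[0,[34,-104,210],[0,0,0]],[0,[48,-147,210],[0,0,0]],[0,[62,-190,210],[0,0,0]],[0,[76,-233,210],[0,0,0]],[0,[90,-276,210],[0,0,0]]]';  python3 -m handwheel '[[0,[14,-43,-10],[0,0,0]],[0,[28,-86,-20],[0,0,0]],[0,[42,-128,-35],[0,0,0]],[0,[55,-169,-50],[0,0,0]],[0,[68,-208,-65],[0,0,0]],[0,[79,-242,-80],[0,0,0]],[0,[89,-271,-90],[0,0,0]],[0,[95,-288,-90],[0,0,0]],[0,[98,-295,-90],[0,0,0]],[0,[98,-295,-90],[0,0,0]],[0,[98,-295,-90],[0,0,0]],[0,[98,-295,-90],[0,0,0]]]'
python3 - <<'E'
from fit import *
c=cams.camera("wrist"); save(c,"pics/w8.png"); p,_,_=cloud(c); o=robot.get_obs();print(o["tool_pos"],o["ee_rot"],o["gripper_width"])
t=o["tool_pos"]
print('cup',fitc(p,(.632,-.2125),.066,.08,.03),'nfoot',fitc(p,(.632,-.2125),.004,.012,.052))
print('disc',fitc(p,t,t[2]-.012,t[2]-.003,.03))
E
```

```text
time: 31.45
tool_pos: [0.534, 0.0805, 0.2296]
ee_rot: [0.0, 0.18, 0.984, 0.0]
contact_force: [0.6, -0.3, -0.6]
gripper_width: 0.192
finger_force: 58.7
time: 32.65
tool_pos: [0.632, -0.2108, 0.1396]
ee_rot: [0.0, 0.179, 0.984, 0.0]
contact_force: [-0.8, 0.3, -1.1]
gripper_width: 0.192
finger_force: 58.7
[ 0.63201872 -0.21106774  0.13968298] [1.13555750e-04 1.79017744e-01 9.83845785e-01 3.23904102e-04] 0.1859681408420821
cup (array([ 0.6277, -0.2106,  0.0428,  0.0723]), 387) nfoot (array([ 0.6321, -0.2109,  0.0919,  0.0079]), 2852)
disc (array([ 0.6312, -0.2102,  0.0537,  0.1331]), 3173)
```

View pics/w8.png

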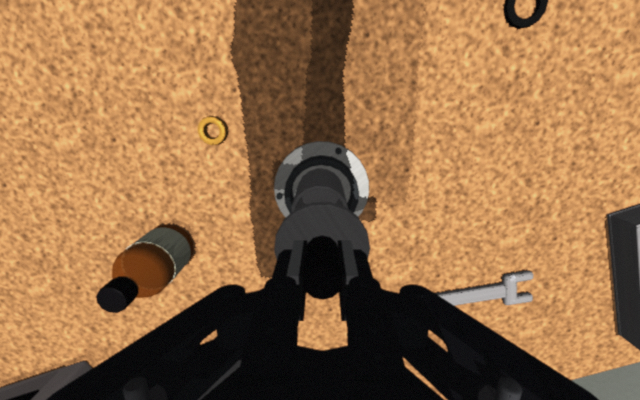

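The lid hangs level at (322, 235), in line with the cup at (322, 190). I'll lower it.

```bash
python3 -m handwheel '[[0,[0,-1,-8],[0,0,0]],[0,[0,-1,-20],[0,0,0]],[0,[0,-1,-32],[0,0,0]],[0,[0,-1,-41],[0,0,0]],[0,[0,-1,-47],[0,0,0]],[0,[0,-1,-50],[0,0,0]],[0,[0,-1,-52],[0,0,0]],[0,[0,-1,-53],[0,0,0]],[0,[0,-1,-54],[0,0,0]],[0,[0,-1,-54],[0,0,0]]]'; python3 -m handwheel '[[0,[0,0,-1],[0,0,0]],[0,[0,0,-2],[0,0,0]],[0,[0,0,-2],[0,0,0]]]'
```

```text
time: 33.7
tool_pos: [0.6321, -0.2138, 0.0856]
ee_rot: [0.0, 0.18, 0.984, -0.0]
contact_force: [0.1, -0.5, -1.0]
gripper_width: 0.189
finger_force: 58.7
time: 34.0
tool_pos: [0.6326, -0.2139, 0.0853]
ee_rot: [0.001, 0.18, 0.984, -0.0]
contact_force: [-3.4, 2.3, 13.8]
gripper_width: 0.187
finger_force: 60.4
```

It seated at the expected height. I'll release, back away and check everything.

```bash
python3 -m handwheel '[[0.35,[0,0,1],[0,0,0]],[0.6,[0,0,1],[0,0,0]],[0.7,[0,0,1],[0,0,0]],[0.7,[0,0,1],[0,0,0]],[0.7,[0,0,20],[0,0,0]],[0.7,[0,0,60],[0,0,0]],[0.7,[0,0,100],[0,0,0]],[0.7,[-40,50,120],[0,0,0]],[0.7,[-70,90,120],[0,0,0]],[0.7,[-100,130,120],[0,0,0]],[0.7,[-120,150,120],[0,0,0]],[0.7,[-120,150,120],[0,0,0]]]'
python3 - <<'E'
from fit import *
for cn in('top','side'):
    c=cams.camera(cn); p,_,_=cloud(c); save(c,f"pics/{cn}9.png")
    G=dict(flange=((.617,.2065),.08,.09,.05),hknob=((.617,.2065),.158,.175,.04),disc=((.632,-.213),.073,.085,.04),lknob=((.632,-.213),.105,.12,.03),bl=((.602,.38),.085,.105,.04),br=((.634,-.38),.085,.105,.04))
    for n,(g,a,b,r) in G.items(): print(cn,n,*fitc(p,g,a,b,r))
big=cv2.resize(c["pixels"][90:290,260:460,::-1],None,fx=3,fy=3); cv2.imwrite("pics/crop9.png",big)
E
```

```text
time: 35.2
tool_pos: [0.5082, -0.0588, 0.2034]
ee_rot: [-0.002, 0.177, 0.984, 0.001]
contact_force: [1.2, -1.1, 1.1]
gripper_width: 0.698
finger_force: 0.0
top flange [0.6177 0.2067 0.0759 0.0844] 126
top hknob [0.6183 0.2076 0.0198 0.1666] 55
top disc [ 0.6333 -0.2161  0.0529  0.0786] 125
top lknob [ 0.6328 -0.213   0.0175  0.1124] 39
top bl [0.6025 0.3813 0.0231 0.0949] 63
top br [ 0.6347 -0.3784  0.0245  0.0945] 73
side flange [0.6155 0.2006 0.0741 0.0843] 113
side hknob [0.617  0.2053 0.0236 0.1659] 36
side disc [ 0.6292 -0.2142  0.0562  0.0792] 321
side lknob [ 0.6302 -0.2158  0.0182  0.1123] 58
side bl None 0
side br [ 0.6319 -0.3811  0.0238  0.0949] 158
```

View pics/crop9.png

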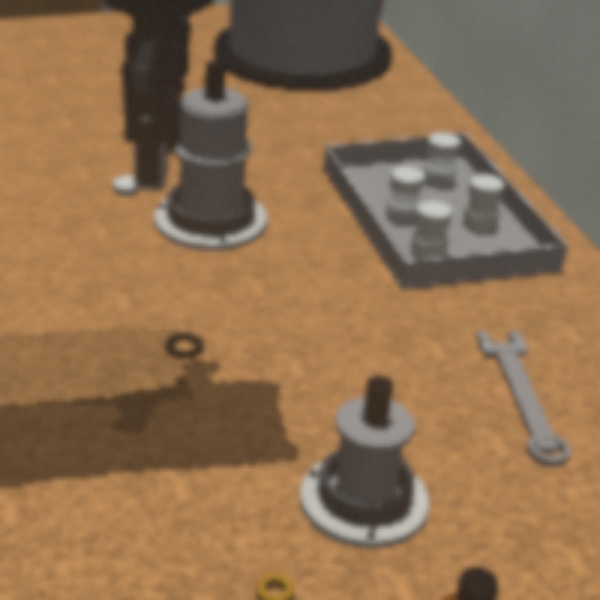

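The crop shows the head square on the bowl at (215, 150) and the lid flat on the cup at (375, 420). The heights come out as expected and the bottles have not moved. I'll let the arm settle and hand in.

```bash
python3 -m handwheel '[[0.7,[0,0,0],[0,0,0]],[0.7,[0,0,0],[0,0,0]],[0.7,[0,0,0],[0,0,0]],[0.7,[0,0,0],[0,0,0]],[0.7,[0,0,0],[0,0,0]]]'; python3 -c "
from plant import robot
print(robot.close_job())"
```

```text
time: 35.8
tool_pos: [0.512, -0.064, 0.2031]
ee_rot: [-0.0, 0.18, 0.984, -0.0]
contact_force: [-0.9, -0.5, -0.4]
gripper_width: 0.699
finger_force: 0.0
the job is handed in; nothing more can be done
None
```

The job is handed in at about 36 s, though no verdict came back: the cup and bowl are in their holders, the cartridge is in the bowl under a square head, the lid went on the cup last, and the bottles have not moved.

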